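# Feel out the ballast side of a rotary candle mould and hold it down

### The job

First, before turning the round candle mould, pick up the orange stick thermometer, point its lens at the middle of the mould from roughly a hand's breadth away and keep it steady for a second or two, then lay it back flat on the blue mat and let go of it. A steel ballast is cast out of sight into one side of the wax: turn the mould by its crank handle, find its heavy side by feel, bring the heavy side straight down, and finish still gripping the crank handle, holding the mould still there. Leave the candles, bottles, tumbler and tape roll where they stand.

Things in the scene. Friction and masses are not known exactly. Their poses are not given: they have to be found in the camera images.
- stand: Fixed stand of the rotary candle mould; place and yaw vary. Origin on the table under the middle of the mould; z up. The mould's horizontal axle runs along the stand's y axis, 125 mm above the table. Grey base plate 200 x 170 x 14 mm and two aluminium bearing posts (137 mm tall) at y = -55 and +55 mm. The crank sticks out on the stand's -y side
- mould_mid (a point): Middle of the mould, on its axle, 125 mm above the table (does not turn); x, y, z axes as the stand's. The mould is an opaque aluminium drum with red end bands, 120 mm in diameter, 90 mm long along y (y from -45 to +45 mm), alike all round. The thermometer is to be pointed at this middle
- mould (a joint): Turn of mould and crank about the stand's +y axis (rad), endless for this job. At q the handle's centre line is 35*sin(q) mm to the stand's +x and 35*cos(q) mm above the axle. Stiff bearing: drag 0.19 N m either way (plus 0.2 N m per rad/s: turn slowly), stays where left. The unseen ballast adds a moment of 0.16 N m (+-10 %) at most. At a crawl, push along the handle's circle towards +q = (0.19 - 0.16*sin(angle of heavy side, counted as q)) / 0.035 N
- mould_axle (a point): Point on the axle at the crank, 120 mm to the stand's -y side of mould_mid, 125 mm high; axes as the stand's. The crank grip circles it at 35 mm. The mould is harder to turn while its heavy side rises, easier while it sinks. The angle between heavy side and crank differs each time, cannot be seen and is in no reading: it must be felt
- handle: Black crank handle, a sleeve that turns freely on its pin so that it may be held with the gripper always upright while the crank goes round: 16 mm in diameter, 65 mm long, parallel to the axle, 35 mm off it. Runs from 80 to 145 mm on the stand's -y side of mould_mid; origin at the middle of its length, on its centre line. y axis along the handle; the other axes spin with the sleeve
- crank_grip (a point): Where best to grip the handle: on its centre line, 120 mm to the stand's -y side of mould_mid; there a gripper's body clears the 16 mm wide crank arm (67 to 73 mm from mould_mid) and the posts all round the circle
- thermometer: Infrared stick thermometer: orange bar 110 x 26 x 24 mm with a black lens end, 130 mm over all, 110 g, loose, lying flat on the blue mat. Origin at the centre of its underside; x points along it towards the lens, z up. Grip it across its 26 mm width (y)
- lens (a point): Lens at the thermometer's front end, 66 mm ahead of its origin and 12 mm above its underside; looks along +x (axes as the thermometer's)
- mat: Blue mat, fixed, 200 (x) x 140 (y) x 3 mm; origin at the centre of its underside, z up
- candle_a: Candle, a yellow round wax candle, 60 mm across, 56 mm tall, standing; origin at the centre of its underside. Leave it alone
- candle_b: Candle, a yellow round wax candle, 60 mm across, 56 mm tall, standing; origin at the centre of its underside. Leave it alone
- candle_c: Candle, a yellow round wax candle, 60 mm across, 56 mm tall, standing; origin at the centre of its underside. Leave it alone
- tumbler: Red plastic tumbler, 76 mm across the rim, 120 mm tall, standing; origin at the centre of its underside. Leave it alone
- bottle_a: Amber dropper bottle, 48 mm across, 100 mm tall, standing; origin at the centre of its underside. Leave it alone
- bottle_b: Lilac bottle, 48 mm across, 100 mm tall, standing; origin at the centre of its underside. Leave it alone
- tape: Roll of brown tape lying flat, 90 mm across, 24 mm tall; origin at the centre of its underside. Leave it alone
There are look-alikes about, which are no part of the job. What is meant by the mat is not green, and is the larger of those in its own colour.

How it is judged:
By the outcome, as a careful person would: the job done as asked, in the order asked, and still so for the second after the job is handed in, while the arm keeps its last pose, push and grip.
It also fails if it takes over 72 s, if anything falls off the work surface, if the arm or the gripper's body presses on something with over 40 N, if the wrist force passes 120 N, or if a joint passes its speed limit or range.

### The arm

A 6-joint arm with a two-finger parallel gripper is mounted at the origin on the work surface. World frame = base frame: x ahead of the robot, y to its left, z up, the work surface at z = 0. Lengths are in m, angles in rad, forces in N, time in s.
With the tool pointing down it reaches from about 0.275 to 0.825 m from the base axis. Payload 4.9 kg.
Tool frame: the origin (TCP) lies midway between the tips of the shut fingers; the grasp point (between the pads) lies 19 mm behind it (grip_point_offset is the distance from the TCP to the grasp point, in m); z points along the fingers, x is the direction in which the jaws open and shut, and the axes are right-handed (so a half turn about z gives the same grasp; the last joint's range is limited). The gripper opens to 85 mm and grips with 20 to 120 N. Pads are 22 mm wide; open, the fingers measure 114 mm over their backs; the gripper's body (76 mm by 85 mm) begins 54 mm behind the grasp point. The pads swing forward as they close: fully open they stand 13 mm farther back than shut.
Start: joints at [1.207, 0.326, -0.193, 1.052, 0, 1.437], TCP at [0.125, 0.536, 0.231] pointing down, gripper open.
Joint ranges: [-2.65, 2.65], [-0.97, 1.79], [-1.3, 1.35], [-1.93, 2.1], [-1.47, 1.37], [-3.14, 3.14]. Speed limits (rad/s): [2.57, 2.57, 3.14, 3.14, 3.14, 3.14].

### API

Orientations are given as a rotation vector (axis times angle).
In Python, from cell import * gives the robot as it stands. Calls block until the motion is done:
- movep(position, orientation): joint-space move of the TCP to a pose.
- move_l(position, velocity=0.15, rot=None, until_force=None): straight line of the TCP; rot=None keeps the orientation; velocity is the mean speed in m/s. With until_force (N) it stops when the force on the tool has changed by that much, and returns True; else False.
- set_joints(angles): joint-space move.
- let_go() and grab(newtons=None): open the fingers fully, or close them until they stop; newtons is the grip in N (None keeps the last).
- sleep(seconds).
- ik(position, orientation): joint angles nearest the present ones, or None.
- get_state(): the state.
- grab_frame(name): name is "scene" or "side" or "wrist"; returns a dict with "img" (384x512x3 uint8, red, green, blue), "fx", "fy", "cx", "cy" (pixels), "cam_to_world" (4x4, takes a point from camera to world coordinates); the wrist camera has in their place "T_tool_cam" (4x4, takes a point from camera to tool coordinates, whose origin is the TCP and whose axes are the tool frame's). Camera axes: x right, y down, z forward; pixel columns grow to the right and rows downward; lengths in m; the calibration is good to about 2 mm. A picture is of the moment at which its call begins: read the wrist's pose just before it. There is no depth.
A pose or a line that the arm cannot do raises MotionError and nothing moves.
- sign_off(): hands the job in, once; it reports no verdict.
Trained networks look in the newest picture that a camera, given by its name, has taken for a name from the list of things; names that differ only in an ending like _2 or _b are one class to them, and where a whole thing is asked for, a point or a joint stands for the part that bears it (a point fixed in the world has none). Each returns a list of dicts, best first, with "score" (0 to 1); they miss things now and then, are a little off and sometimes report something else, mostly with a low value. They report only what shows in the picture. A call takes as long as a camera call. They do not tell look-alikes from the thing itself.
- spot_in(camera, name): "centre" ([column, row] in pixels, amid what is visible of it).
- silhouettes(camera, name): "mask" (384x512 bool, what is visible of it) and "centre" ([column, row] in pixels, amid what is visible of it).
- tip_of(camera, name): "centre" ([column, row] in pixels: a listed point, or the origin of a listed thing).
The state is a dict: "clock": time; "q": joint angles; "joint_velocities": joint speeds; "tau": joint torques, N m; "position": TCP position; "eef_rot": TCP orientation; "contact_force": force on the tool from outside, world axes, zero at the start; "wrist_torque": the same for the moment, N m; "finger_gap": opening from 0.0 (shut) to 1.0 (fully open).
Only numpy, scipy, OpenCV 4.12 (cv2) and the standard library are available. Lean on these libraries where they do the work, as an engineer would, in place of code of your own. Each camera call takes 0.05 s, during which the arm holds its last target.

## Working session

There is one attempt and no reset: what is moved stays moved. The work goes in short steps, each a Python script; the robot and the scene stay as the last script left them, time stands still between calls to the robot, and variables do not carry over. Pictures are saved under pics/ and viewed, and the job is handed in when it is done.

```bash
ls; mkdir -p pics
python3 - <<'E'
from cell import *
import cv2
s=get_state();print(s)
for n in("scene","side","wrist"):
    f=grab_frame(n);cv2.imwrite(f"pics/{n}0.png",f["img"][:,:,::-1]);print(n,f["fx"],f["fy"],f["cx"],f["cy"],f.get("cam_to_world",f.get("T_tool_cam")))
E
```

```text
pics
{'clock': 0.0, 'q': array([ 1.20680123e+00,  3.26947577e-01, -1.93613442e-01,  1.05197536e+00,
       -2.12611299e-05,  1.43662056e+00]), 'joint_velocities': array([ 9.54548596e-05, -1.34759927e-03,  4.46577608e-04,  2.68283017e-04,
        1.67595796e-05, -1.72300584e-04]), 'tau': array([-2.23336967e-03, -4.43398762e+01,  2.62440097e+01,  1.53527671e-02,
       -4.59699586e-04, -3.39654939e-06]), 'position': array([0.12506157, 0.53498808, 0.23048859]), 'eef_rot': array([ 2.46078344e+00,  1.95152334e+00, -2.33178000e-03]), 'contact_force': array([ 0.22600354,  0.17824968, -0.61008881]), 'wrist_torque': array([ 0.05366781,  0.01569667, -0.03977885]), 'finger_gap': 1.0003185101173664}
scene 445.0347408099462 445.0347408099462 254.08549009562128 193.1122189088891 [[ 0.42256442  0.72771936 -0.54024425  1.33807441]
 [ 0.90625089 -0.34727611  0.24105733 -0.34809738]
 [-0.01219184 -0.59145908 -0.80624284  1.31922393]
 [ 0.          0.          0.          1.        ]]
side 471.69045017220753 471.69045017220753 252.8577629289968 198.96325210939074 [[ 0.8223298  -0.30205329  0.48222142 -0.30662396]
 [-0.56896139 -0.44769435  0.68982078 -1.18317264]
 [ 0.00752517 -0.84162556 -0.54000907  1.03804277]
 [ 0.          0.          0.          1.        ]]
wrist 335.6111375628642 335.6111375628642 255.03807111173882 191.03879741842314 [[ 9.99999767e-01 -6.24982932e-04  2.75295552e-04 -6.13545588e-04]
 [ 5.30931826e-04  9.65011752e-01  2.62206097e-01 -6.73342133e-02]
 [-4.29537778e-04 -2.62205889e-01  9.65011859e-01 -1.43400869e-01]
 [ 0.00000000e+00  0.00000000e+00  0.00000000e+00  1.00000000e+00]]
```

View pics/scene0.png

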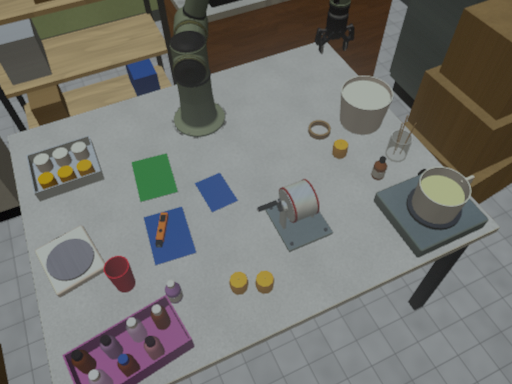

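View pics/side0.png

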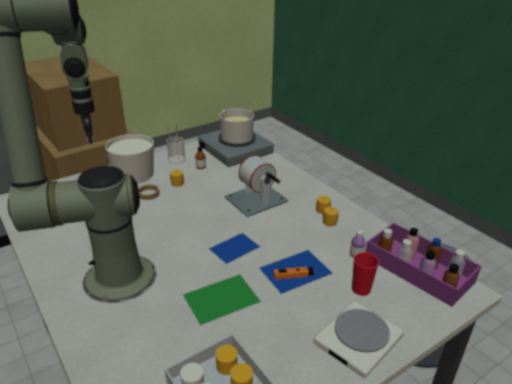

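View pics/wrist0.png

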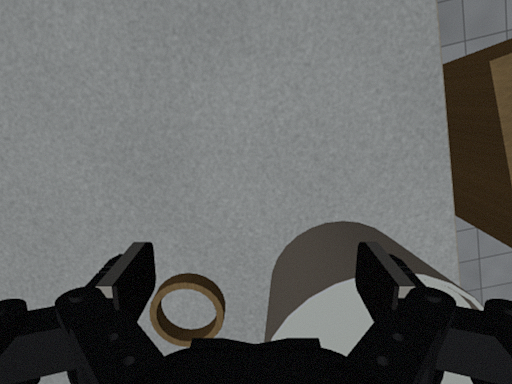

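The scene picture shows the orange thermometer on the larger blue mat at about (162,228), and the mould at (298,200) with its crank at (268,207). The candles are at (239,282), (265,281) and (341,148). Next I'll triangulate using both fixed cameras.

```bash
cat > h.py <<'E'
from cell import *
import numpy as np, cv2
from scipy.spatial.transform import Rotation as R
def ray(f,px,T=None):
    T=f["cam_to_world"] if T is None else T
    d=np.array([(px[0]-f["cx"])/f["fx"],(px[1]-f["cy"])/f["fy"],1.]); d=T[:3,:3]@d
    return T[:3,3],d/np.linalg.norm(d)
def onz(f,px,z,T=None):
    o,d=ray(f,px,T); return o+d*(z-o[2])/d[2]
def tri(rs):
    A=np.zeros((3,3));b=np.zeros(3)
    for o,d in rs:
        P=np.eye(3)-np.outer(d,d);A+=P;b+=P@o
    p=np.linalg.solve(A,b); return p,[np.linalg.norm((np.eye(3)-np.outer(d,d))@(p-o)) for o,d in rs]
def proj(f,p,T=None):
    T=f["cam_to_world"] if T is None else T
    c=T[:3,:3].T@(np.asarray(p)-T[:3,3]); return np.array([f["fx"]*c[0]/c[2]+f["cx"],f["fy"]*c[1]/c[2]+f["cy"]])
def wristT(f,s):
    T=np.eye(4);T[:3,:3]=R.from_rotvec(s["eef_rot"]).as_matrix();T[:3,3]=s["position"];return T@f["T_tool_cam"]
E
python3 - <<'E'
from h import *
np.set_printoptions(precision=3,suppress=True)
F={c:grab_frame(c) for c in("scene","side")}
for n in ["thermometer","lens","mat","stand","mould_mid","mould_axle","crank_grip","handle","candle_a","tumbler","bottle_a","tape"]:
    d={c:tip_of(c,n) for c in F}
    for c in F: print(n,c,[(np.round(x["centre"],1).tolist(),round(float(x["score"]),2)) for x in d[c][:5]])
    if d["scene"] and d["side"]:
        print("   ",*tri([ray(F[c],d[c][0]["centre"]) for c in F]))
for c in F: cv2.imwrite(f"pics/{c}1.png",cv2.resize((F[c]["img"][150:300,130:350] if c=="scene" else F[c]["img"][140:310,190:350])[:,:,::-1],None,fx=3.5,fy=3.5,interpolation=2))
print(get_state()["clock"])
E
```

```text
thermometer scene [([164.1, 229.4], 0.51), ([266.2, 205.9], 0.43), ([319.1, 131.0], 0.16)]
thermometer side [([291.7, 273.1], 0.96)]
    [ 0.465 -0.303  0.006] [np.float64(0.00035898045595016186), np.float64(0.00035898045595036406)]
lens scene [([156.9, 245.8], 0.8)]
lens side [([311.8, 270.1], 0.74)]
    [ 0.521 -0.342  0.017] [np.float64(0.003648021570665733), np.float64(0.0036480215706657508)]
mat scene [([158.1, 176.7], 0.86), ([169.4, 232.0], 0.62), ([217.4, 192.4], 0.61)]
mat side [([221.7, 296.8], 0.96), ([236.3, 249.6], 0.69), ([293.2, 272.1], 0.66)]
    [ 0.226 -0.252 -0.006] [np.float64(0.003917564475665229), np.float64(0.003917564475665332)]
stand scene [([297.0, 222.4], 0.68)]
stand side [([254.9, 200.1], 0.58)]
    [ 0.628  0.134 -0.006] [np.float64(0.003787427599922217), np.float64(0.0037874275999223717)]
mould_mid scene []
mould_mid side [([256.2, 167.6], 0.94)]
mould_axle scene [([266.3, 211.7], 0.65), ([339.1, 147.6], 0.45)]
mould_axle side [([273.8, 188.2], 0.88), ([313.1, 271.2], 0.51)]
    [0.621 0.012 0.119] [np.float64(0.0030739286645047703), np.float64(0.003073
[... 648 characters left out ...]
.float64(0.022577569518790083)]
tumbler scene [([128.8, 283.1], 0.65), ([268.5, 214.5], 0.55)]
tumbler side [([360.7, 285.7], 0.77)]
    [ 0.609 -0.47   0.005] [np.float64(0.0017111145371191809), np.float64(0.0017111145371189428)]
bottle_a scene [([378.8, 178.1], 0.79), ([175.9, 295.4], 0.53)]
bottle_a side [([200.5, 168.7], 0.77), ([354.8, 254.6], 0.73)]
    [ 0.582  0.51  -0.017] [np.float64(0.0005223151233506913), np.float64(0.0005223151233504063)]
tape scene [([320.9, 129.2], 0.61)]
tape side [([145.5, 196.2], 0.55), ([202.3, 168.1], 0.47), ([252.3, 201.8], 0.43), ([271.2, 178.6], 0.15)]
    [ 0.273  0.432 -0.011] [np.float64(0.0052325690117944095), np.float64(0.005232569011794315)]
1.45
```

View pics/scene1.png

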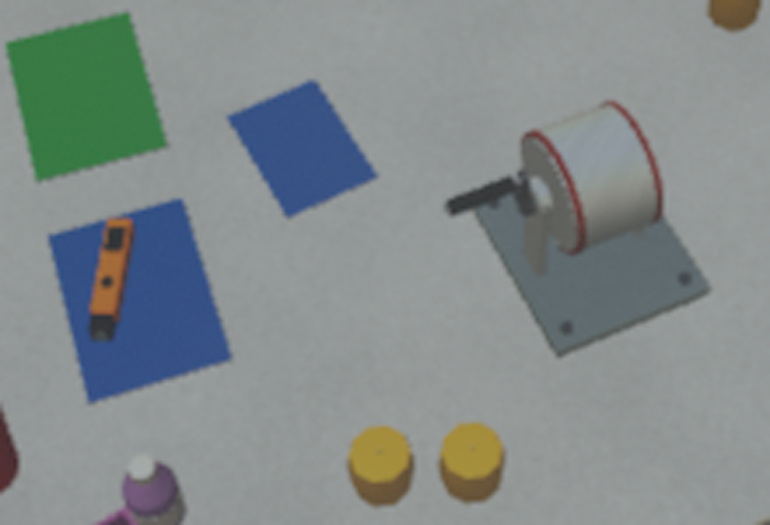

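View pics/side1.png

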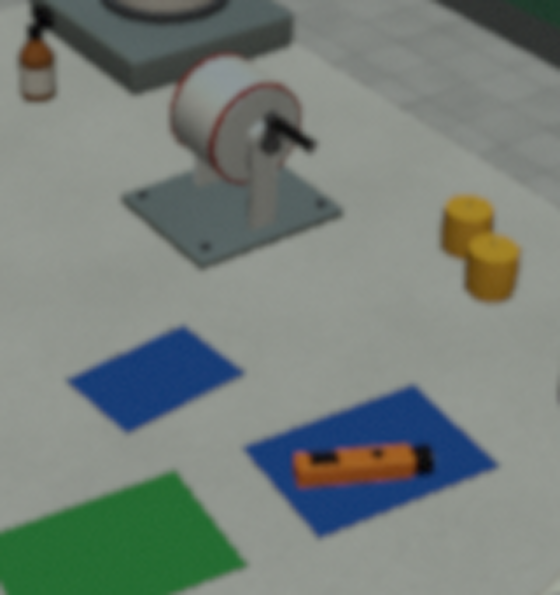

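The crops show the thermometer with its lens end at scene crop (103,327), on the large blue mat. The crank handle points towards −y at the robot-right side of the mould. I'll fit the stand from its plate corners, then get a wrist view over the thermometer.

Run:
```python
from h import *
np.set_printoptions(precision=4,suppress=True)
F={c:grab_frame(c) for c in("scene","side")}
sc=lambda u,v:(u/3.5+130,v/3.5+150)
sd=lambda u,v:(u/3.5+190,v/3.5+140)
for p in [(475,207),(559,352),(709,288)]: print("plate sc",onz(F["scene"],sc(*p),.014))
for p in [(122,198),(203,264),(343,210)]: print("plate sd",onz(F["side"],sd(*p),.014))
for p in [(50,236),(183,200),(231,357),(90,402)]: print("mat sc",onz(F["scene"],sc(*p),.003))
for p in [(245,448),(413,386),(497,465),(320,536)]: print("mat sd",onz(F["side"],sd(*p),.003))
movep([0.46,-0.285,0.25],R.from_euler('ZYX',[np.radians(-35+90),0,np.pi]).as_rotvec())
s=get_state();f=grab_frame("wrist");cv2.imwrite("pics/w2.png",f["img"][:,:,::-1])
T=wristT(f,s)
print(s["clock"],s["position"],s["q"])
for n in["thermometer","lens","mat"]:
    for x in tip_of("wrist",n)[:3]: print(n,x["score"],x["centre"],onz(f,x["centre"],{"thermometer":.003,"lens":.015,"mat":0.}[n],T))
for x in silhouettes("wrist","thermometer")[:2]:
    m=x["mask"].astype(np.uint8);c,_=cv2.findContours(m,0,2)
    c=max(c,key=cv2.contourArea); r=cv2.minAreaRect(c);print(x["score"],r);print([onz(f,p,.027,T)[:2] for p in cv2.boxPoints(r)])
```

```text
plate sc [0.5451 0.0496 0.014 ]
plate sc [0.7288 0.0489 0.014 ]
plate sc [0.7288 0.2136 0.014 ]
plate sd [0.524  0.2031 0.014 ]
plate sd [0.5263 0.0397 0.014 ]
plate sd [0.7203 0.0398 0.014 ]
mat sc [ 0.3854 -0.3505  0.003 ]
mat sc [ 0.4016 -0.2139  0.003 ]
mat sc [ 0.594  -0.2336  0.003 ]
mat sc [ 0.582  -0.3704  0.003 ]
mat sd [ 0.3965 -0.2221  0.003 ]
mat sd [ 0.5886 -0.2402  0.003 ]
mat sd [ 0.5776 -0.374   0.003 ]
mat sd [ 0.3834 -0.3553  0.003 ]
4.6583 [ 0.4603 -0.2843  0.25  ] [-0.6899  0.2979 -0.1837  1.0893  0.0002 -0.0802]
thermometer 0.93 [239.7, 174.5] [ 0.4647 -0.3106  0.003 ]
lens 0.9 [246.4, 232.2] [ 0.5254 -0.3435  0.015 ]
mat 0.79 [259.0, 182.2] [ 0.4862 -0.2975  0.    ]
mat 0.26 [471.0, 292.0] [ 0.7697 -0.1529 -0.    ]
0.6 ((237.0224609375, 178.14810180664062), (112.9532470703125, 24.268468856811523), 81.38435363769531)
[array([ 0.4018, -0.2948]), array([ 0.4135, -0.2715]), array([ 0.529 , -0.3298]), array([ 0.5166, -0.3555])]
```

View pics/w2.png

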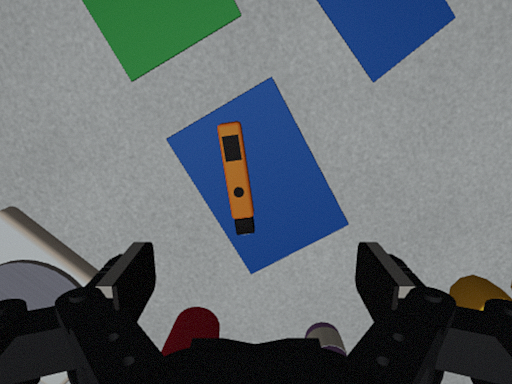

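The wrist view shows the thermometer at (237,178), lens end down at (246,232), and yaw about −28°. The mat is centred near (0.486,−0.297). I'll grasp it and then look at the stand while carrying it.

```bash
cat >> h.py <<'E'
def down(yawdeg): return R.from_euler('ZYX',[np.radians(yawdeg),0,np.pi]).as_rotvec()
E
python3 - <<'E'
from h import *
np.set_printoptions(precision=4,suppress=True)
r=down(62.2)
movep([0.465,-0.312,0.09],r)
print(move_l([0.465,-0.312,0.008],velocity=0.08,until_force=12))
s=get_state();print(s["position"],s["contact_force"],s["clock"])
grab(50)
s=get_state();print(s["finger_gap"],s["position"],s["contact_force"],s["clock"])
f=grab_frame("wrist");cv2.imwrite("pics/w3.png",f["img"][:,:,::-1])
move_l([0.465,-0.312,0.12],velocity=0.12)
movep([0.40,0.10,0.26],down(90))
s=get_state();f=grab_frame("wrist");cv2.imwrite("pics/w4.png",f["img"][:,:,::-1]);T=wristT(f,s)
np.savez("w4.npz",T=T,img=f["img"])
print(s["finger_gap"],s["position"],s["contact_force"],s["clock"],s["q"])
for n,z in dict(stand=0,mould_mid=.125,mould_axle=.125,handle=.16,crank_grip=.16).items():
    for x in tip_of("wrist",n)[:2]: print(n,x["score"],x["centre"],onz(f,x["centre"],z,T))
f2=grab_frame("side");cv2.imwrite("pics/s4.png",f2["img"][:,:,::-1])
E
```

```text
False
[ 0.4654 -0.3123  0.0085] [ 0.3935 -0.3194  0.0302] 6.775
0.2890046417069955 [ 0.4653 -0.3123  0.0084] [-0.5904  0.4883  4.005 ] 7.3583
0.2944629071626742 [0.4004 0.0994 0.2597] [-0.7121  0.6137 -1.0763] 10.1083 [ 0.0643  0.0487 -0.4651  1.0573 -0.0003  0.0655]
stand 0.57 [272.2, 321.8] [ 0.631   0.1226 -0.    ]
```

View pics/w3.png

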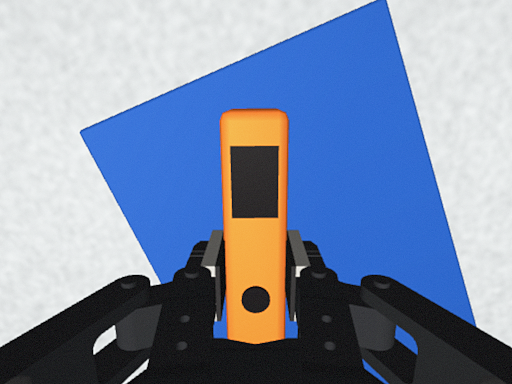

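View pics/w4.png

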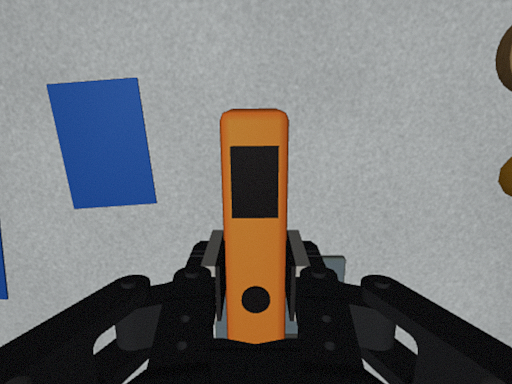

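View pics/s4.png

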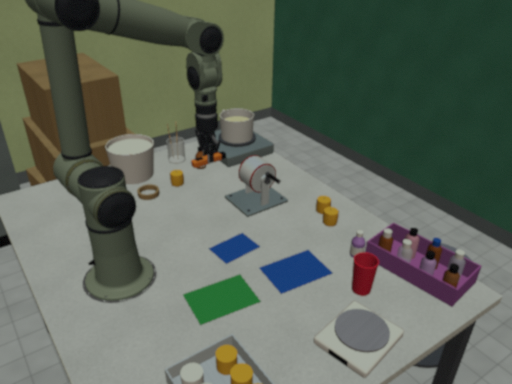

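The thermometer is gripped square between the pads (orange bar at columns 220–288), and the large mat at (297,270) in the side view is now empty. Next I'll aim it from the stand's −x side, with the lens about 140 mm from the middle (80 mm off the drum).

Run:
```python
from h import *
np.set_printoptions(precision=4,suppress=True)
move_l([0.418,0.123,0.1185],velocity=0.12)
s=get_state();print(s["position"],s["clock"])
F={c:grab_frame(c) for c in("scene","side")}
for c in F:
    cv2.imwrite(f"pics/{c}5.png",cv2.resize((F[c]["img"][130:270,190:350] if c=="scene" else F[c]["img"][120:240,190:320])[:,:,::-1],None,fx=5,fy=5,interpolation=2))
d={}
for n in["lens","mould_mid","mould_axle"]:
    d={c:tip_of(c,n) for c in F}
    print(n,{c:[(x["centre"],round(x["score"],2)) for x in d[c][:2]] for c in F})
    if all(d.values()): print(tri([ray(F[c],d[c][0]["centre"]) for c in F]))
print("expect lens",{c:proj(F[c],s["position"]+[.066,0,.0065]) for c in F},"mid",{c:proj(F[c],[.625,.123,.125]) for c in F})
```

```text
[0.4185 0.123  0.1191] 11.8083
lens {'scene': [([279.2, 168.2], 0.64)], 'side': [([223.5, 183.1], 0.63)]}
(array([0.4786, 0.1331, 0.1265]), [np.float64(0.0008764846282961245), np.float64(0.000876484628296112)])
mould_mid {'scene': [([297.9, 199.1], 0.86)], 'side': [([253.7, 171.5], 0.85)]}
(array([0.6205, 0.1319, 0.1293]), [np.float64(0.005298259158494208), np.float64(0.005298259158494279)])
mould_axle {'scene': [([265.6, 212.6], 0.67)], 'side': [([275.6, 186.2], 0.88)]}
(array([0.6272, 0.0073, 0.1275]), [np.float64(0.0016478644423218508), np.float64(0.0016478644423218248)])
expect lens {'scene': array([277.4741, 170.3026]), 'side': array([226.423 , 184.1511])} mid {'scene': array([296.7649, 200.3636]), 'side': array([256.9698, 173.956 ])}
```

View pics/scene5.png

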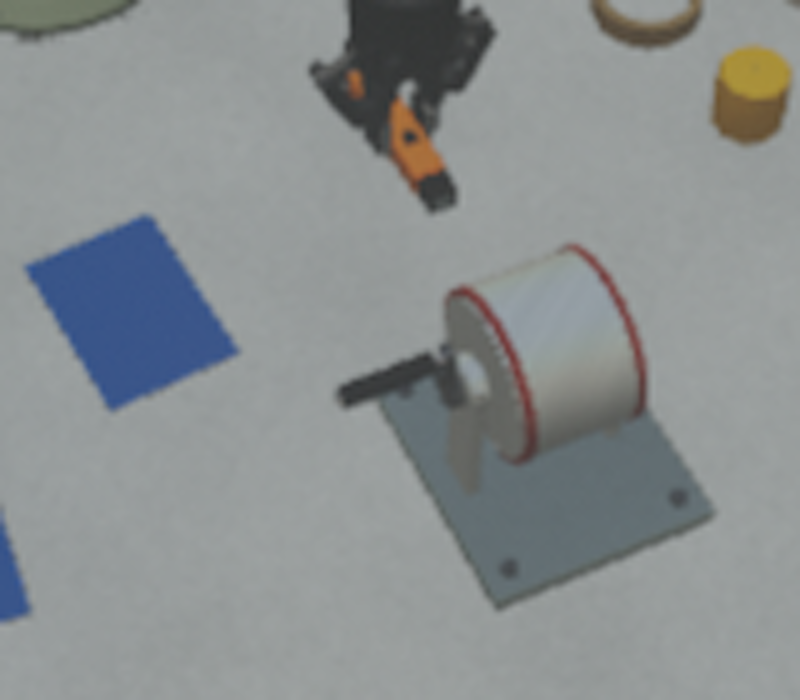

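View pics/side5.png

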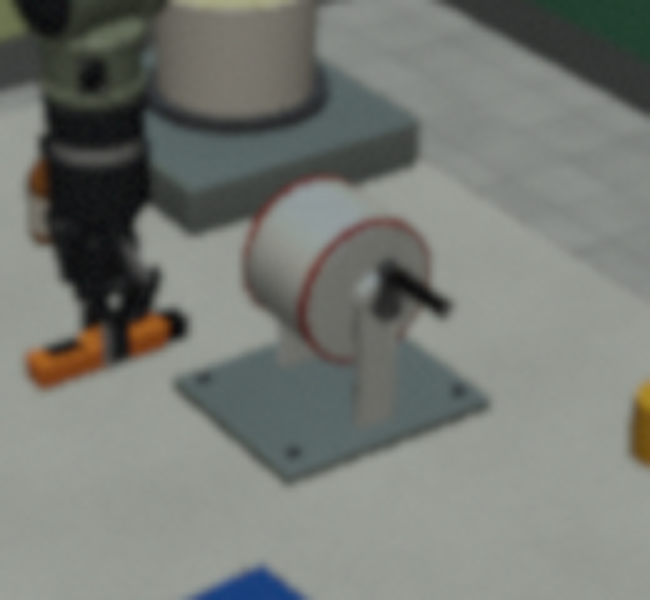

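Measured relative to the lens, the mould middle is 142 mm ahead, 1 mm to the side and 3 mm up, so the aim is good. I'll hold for 2.5 s and lay it back.

Run:
```python
from h import *
np.set_printoptions(precision=4,suppress=True)
sleep(2.4)
print(get_state()["position"])
move_l([0.39,0.10,0.17],velocity=0.2)
r=down(62.2)
movep([0.468,-0.308,0.10],r)
move_l([0.468,-0.308,0.02],velocity=0.12)
print(move_l([0.468,-0.308,0.0086],velocity=0.04,until_force=8))
s=get_state();print(s["position"],s["contact_force"],s["clock"])
let_go()
move_l([0.468,-0.308,0.10],velocity=0.15)
# look from behind/above the crank, camera toward the stand: tool y -> toward stand +y (yaw 180)
s=get_state();print(s["q"],s["contact_force"],s["clock"])
for y in(0,180,-180):
    print(y,ik([0.63,-0.06,0.30],down(y)), ik([0.63,0.0,0.14],down(y)),ik([0.63,0.0,0.07],down(y)))
```

```text
[0.418  0.123  0.1185]
True
[ 0.4683 -0.3083  0.0084] [0.4781 0.2632 4.2542] 17.8
[-0.7138  0.4662 -0.3459  0.7604  0.     -0.2287] [0.1095 0.3952 0.8905] 19.1833
0 [-0.2115  0.4565  0.1774  1.2918  0.      1.3593] [-0.1171  0.5409 -0.0991  0.9307  0.      1.4537] [-0.1171  0.611  -0.1745  0.7853  0.      1.4537]
180 [-0.2115  0.4565  0.1774  1.2918  0.     -1.7823] [-0.1171  0.5409 -0.0991  0.9307  0.     -1.6879] [-0.1171  0.611  -0.1745  0.7853  0.     -1.6879]
-180 [-0.2115  0.4565  0.1774  1.2918  0.     -1.7823] [-0.1171  0.5409 -0.0991  0.9307  0.     -1.6879] [-0.1171  0.611  -0.1745  0.7853  0.     -1.6879]
```

Run:
```python
from h import *
np.set_printoptions(precision=4,suppress=True)
movep([0.63,-0.10,0.30],down(180))
out=[]
for i in range(2):
    if i: move_l([0.63,-0.05,0.26],velocity=0.12)
    s=get_state();f=grab_frame("wrist");T=wristT(f,s);cv2.imwrite(f"pics/w6{i}.png",f["img"][:,:,::-1]);np.savez(f"w6{i}.npz",T=T,img=f["img"])
    print(s["position"],s["contact_force"],s["clock"])
    for n,z in dict(stand=0,mould_axle=.125,handle=.16,crank_grip=.16).items():
        for x in tip_of("wrist",n)[:2]: print(n,x["score"],x["centre"],onz(f,x["centre"],z,T)); out.append((n,i,ray(f,x["centre"],T)))
for n in("mould_axle","handle","crank_grip"):
    rs=[o[2] for o in out if o[0]==n]
    if len(rs)>=2: print(n,tri(rs[:2]),tri([rs[0],rs[-1]]))
f=grab_frame("side");cv2.imwrite("pics/s6.png",f["img"][:,:,::-1])
print([(x["centre"],x["score"]) for x in tip_of("side","thermometer")],proj(f,[.468,-.308,.003]))
```

```text
[ 0.6295 -0.1004  0.2988] [-0.092   0.4128  0.0771] 20.6167
stand 0.73 [254.6, 303.0] [0.6289 0.1276 0.    ]
mould_axle 0.87 [258.6, 268.1] [0.6246 0.0028 0.125 ]
handle 0.85 [260.9, 297.4] [0.6228 0.015  0.16  ]
crank_grip 0.76 [261.7, 289.7] [0.622  0.0067 0.16  ]
[ 0.6302 -0.0501  0.2603] [-0.6557 -0.1089 -1.026 ] 21.55
stand 0.97 [255.4, 288.7] [0.6288 0.13   0.    ]
mould_axle 0.7 [112.0, 131.0] [ 0.7466 -0.092   0.125 ]
mould_axle 0.66 [261.2, 241.0] [0.6237 0.0055 0.125 ]
handle 0.69 [262.3, 266.0] [0.6233 0.0118 0.16  ]
crank_grip 0.87 [261.1, 259.1] [0.6243 0.0057 0.16  ]
mould_axle (array([ 0.6344, -0.1206,  0.3714]), [np.float64(0.010078227776948815), np.float64(0.010078227776948724)]) (array([0.6237, 0.0171, 0.0983]), [np.float64(0.0005381009900305812), np.float64(0.0005381009900305725)])
handle (array([ 0.6236, -0.0022,  0.1865]), [np.float64(0.00032367309372353264), np.float64(0.00032367309372367494)]) (array([ 0.6236, -0.0022,  0.1865]), [np.float64(0.00032367309372353264), np.float64(0.00032367309372367494)])
crank_grip (array([0.6234, 0.0011, 0.1691]), [np.float64(0.001132083598298678), np.float64(0.0011320835982985033)]) (array([0.6234, 0.0011, 0.1691]), [np.float64(0.001132083598298678), np.float64(0.0011320835982985033)])
[([291.2, 273.2], 0.57)] [293.164  274.2929]
```

View pics/w60.png

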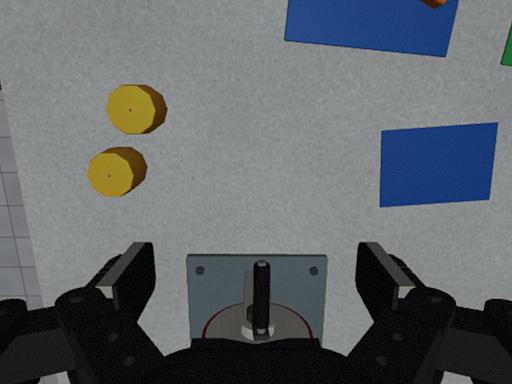

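View pics/w61.png

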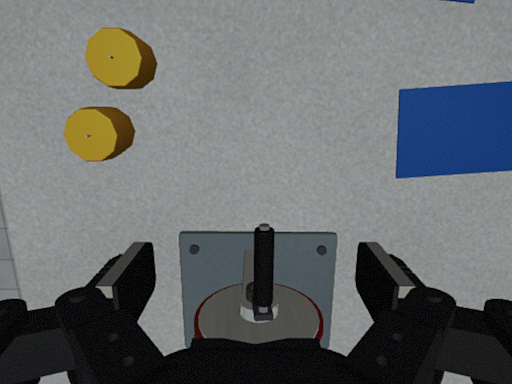

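View pics/s6.png

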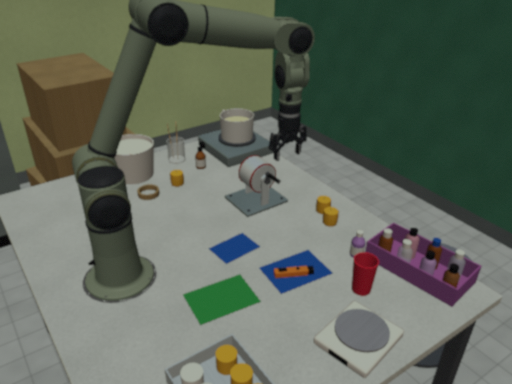

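The side view shows the thermometer back on the large blue mat at (293,271). In the wrist views the crank handle runs from about (264,226) to (263,310), with the plate's near edge at (179,233)–(336,234). I'll fit the stand from these.

Run:
```python
from h import *
np.set_printoptions(precision=4,suppress=True)
f=dict(fx=335.611,fy=335.611,cx=255.038,cy=191.039)
for i in(0,1):
    d=np.load(f"w6{i}.npz");T=d["T"];hsv=cv2.cvtColor(d["img"],cv2.COLOR_RGB2HSV)
    cv2.imwrite(f"pics/z6{i}.png",cv2.resize(d["img"][215:345,170:345,::-1],None,fx=4.5,fy=4.5,interpolation=2))
P={0:[(187,255),(327,254)],1:[(179,233),(336,233.5)]}
for i in P:
    T=np.load(f"w6{i}.npz")["T"]; a,b=[onz(f,p,.014,T) for p in P[i]];print("plate",a,b,np.linalg.norm(a-b),"yaw",np.degrees(np.arctan2((a-b)[1],(a-b)[0])))
# handle tip centre
H={0:(262,264),1:(264,228)};
Ts={i:np.load(f"w6{i}.npz")["T"] for i in(0,1)}
print("tip",tri([ray(f,H[i],Ts[i]) for i in(0,1)]),[onz(f,H[i],.16,Ts[i]) for i in(0,1)])
```

```text
plate [0.723  0.0418 0.014 ] [0.5279 0.0407 0.014 ] 0.19514759751432792 yaw 0.30179703384045653
plate [0.724  0.0433 0.014 ] [0.5284 0.044  0.014 ] 0.19560173005779027 yaw -0.197301256850036
tip (array([ 0.6221, -0.0225,  0.1645]), [np.float64(0.00018475908047571244), np.float64(0.00018475908047583685)]) [array([ 0.6218, -0.0201,  0.16  ]), array([ 0.6222, -0.0207,  0.16  ])]
```

View pics/z61.png

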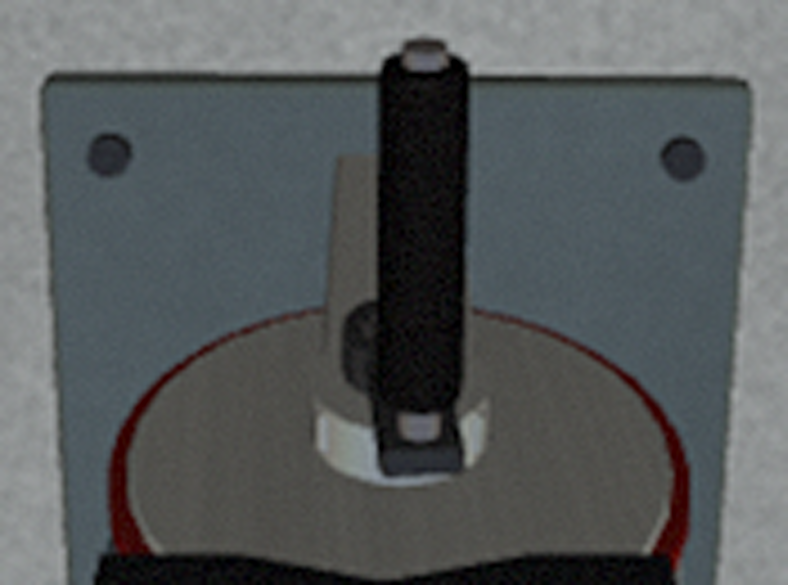

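View pics/z60.png

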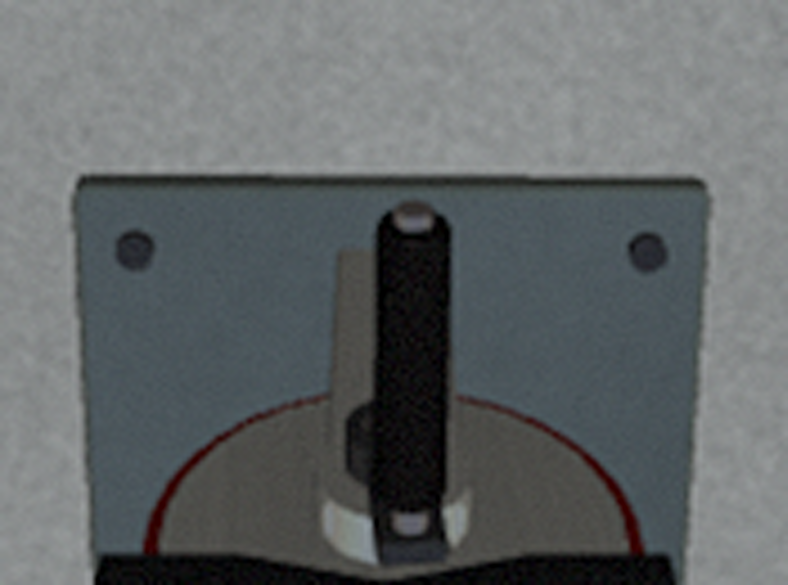

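Stand fit: the axle is at x≈0.6257, the mould middle at y≈0.127 and the yaw about 0. The handle is near the top (q≈−0.1) with its grip point at y≈0.007. I'll grip it and turn slowly, logging forces.

```bash
cat >> h.py <<'E'
AX,AY,AZ,K=0.6257,0.007,0.125,0.0185
RD=down(180)
def tcp(q,ax=AX,az=AZ,k=K): return [ax+.035*np.sin(q),AY,az+.035*np.cos(q)-k]
def qof(p,ax=AX,az=AZ,k=K): return np.arctan2(p[0]-ax,p[2]+k-az)
E
python3 - <<'E'
from h import *
import json
np.set_printoptions(precision=4,suppress=True)
s=get_state();F0=s["contact_force"]
p=tcp(-0.1)
move_l([p[0],p[1],p[2]+.05],velocity=0.15,rot=RD)
s=get_state();print("free",s["contact_force"],s["wrist_torque"]);F0=s["contact_force"]
print(move_l(p,velocity=0.06,until_force=10))
grab(60)
s=get_state();print(s["position"],s["contact_force"],s["finger_gap"],s["clock"],"q",qof(s["position"]))
q=qof(s["position"]);L=[]
for i in range(5):
    q+=np.radians(10); move_l(tcp(q),velocity=0.02)
    for j in range(2):
        s=get_state();F=s["contact_force"]-F0;a=qof(s["position"])
        print(round(np.degrees(q),1),np.degrees(a),s["position"],F,"t",F[0]*np.cos(a)-F[2]*np.sin(a),"r",F[0]*np.sin(a)+F[2]*np.cos(a),s["clock"])
        if i<2 and j==0: sleep(0.1)
json.dump(list(F0),open("F0.json","w"))
E
```

```text
free [1.0595 1.0155 0.5454] [ 0.0408 -0.046  -0.0087]
False
[0.6225 0.007  0.1416] [0.7792 1.0956 0.1709] 0.1613221559523169 24.2917 q -0.09125673078738059
4.8 -0.9860013204765387 [0.6251 0.007  0.1417] [-13.0525  -1.3514   9.9999] t -12.87847273940646 r 10.223046341940972 24.7583
4.8 -0.9554447621703881 [0.6251 0.007  0.1417] [-12.8481  -1.2261  10.8427] t -12.665516431400851 r 11.055389152446429 24.8583
14.8 10.656491718870098 [0.6322 0.0069 0.1413] [-9.2656 -1.2709 11.5295] t -11.23778981545904 r 9.61723705850212 25.3167
14.8 10.897827369168466 [0.6324 0.0069 0.1413] [-9.1828 -1.8223 10.681 ] t -11.036561462056525 r 8.752246629419938 25.4167
24.8 22.01062796108044 [0.639  0.0069 0.1395] [-7.2045 -1.3441  9.5355] t -10.253053321105606 r 6.140421059560298 25.875
24.8 22.01062796108044 [0.639  0.0069 0.1395] [-7.2045 -1.3441  9.5355] t -10.253053321105606 r 6.140421059560298 25.875
34.8 32.7593754992474 [0.6451 0.0069 0.1366] [-6.6641 -1.3098  8.9899] t -10.468675547273365 r 3.954049111010336 26.3333
34.8 32.7593754992474 [0.6451 0.0069 0.1366] [-6.6641 -1.3098  8.9899] t -10.468675547273365 r 3.954049111010336 26.3333
44.8 43.128823245485826 [0.6502 0.0068 0.1327] [-3.9624 -1.3726  9.1969] t -9.179225549426253 r 4.003177292381976 26.7917
44.8 43.128823245485826 [0.6502 0.0068 0.1327] [-3.9624 -1.3726  9.1969] t -9.179225549426253 r 4.003177292381976 26.7917
```

Run:
```python
from h import *
import json
np.set_printoptions(precision=3,suppress=True)
F0=np.array(json.load(open("F0.json")))
q=np.radians(44.8);L=[]
for i in range(27):
    q+=np.radians(12); move_l(tcp(q),velocity=0.023)
    s=get_state();F=s["contact_force"]-F0;a=q+((qof(s["position"])-q+np.pi)%(2*np.pi)-np.pi)
    L.append([q,a,*s["position"],*F,F[0]*np.cos(a)-F[2]*np.sin(a),F[0]*np.sin(a)+F[2]*np.cos(a),s["clock"],s["finger_gap"]])
    if np.linalg.norm(F)>70: print("BIG FORCE");break
L=np.array(L);np.save("fwd.npy",L)
for r in L: print(np.round([np.degrees(r[0]),np.degrees(r[1]),r[2],r[4],r[5],r[7],r[8],r[9],r[10]],3))
from scipy.optimize import least_squares
g=least_squares(lambda p:p[0]+p[1]*np.sin(L[:,1])+p[2]*np.cos(L[:,1])-L[:,8],[-5,0,0],loss="soft_l1").x
print("c",g[0],"amp",np.hypot(g[1],g[2]))
# tangential force on tool = -(0.19-.16 sin(q+phi))/.035 => c + A sin(q+phi)
phi=np.arctan2(g[2],g[1]);print("phi",np.degrees(phi),"q_down",np.degrees(np.pi-phi)%360)
c=least_squares(lambda p:np.hypot(L[:,2]-p[0],L[:,4]-p[1])-p[2],[AX,AZ-K,.035]).x;print("circle",c)
```

```text
[56.8   55.308  0.655  0.127 -3.48   7.046 -7.774  1.15  27.258]
[68.8   67.267  0.659  0.12  -2.429  6.589 -7.016  0.306 27.725]
[80.8   79.155  0.661  0.113 -1.668  5.611 -5.825 -0.582 28.192]
[92.8   91.042  0.662  0.106  0.648  4.453 -4.464  0.567 28.658]
[104.8   103.445   0.661   0.098   2.146   2.586  -3.014   1.485  29.125]
[116.8   116.317   0.658   0.091   3.988   0.285  -2.024   3.448  29.592]
[128.8   129.385   0.653   0.084   4.629  -1.892  -1.475   4.778  30.058]
[140.8   142.712   0.647   0.078   3.543  -2.961  -1.025   4.502  30.525]
[152.8   154.661   0.641   0.075   0.848  -1.769  -0.009   1.962  30.992]
[164.8   166.109   0.634   0.073  -0.428   0.579   0.277  -0.664  31.458]
[176.8   177.301   0.627   0.072  -0.692   3.155   0.543  -3.184  31.925]
[188.8   188.61    0.621   0.072   0.893   4.164  -0.26   -4.251  32.392]
[200.8   200.216   0.614   0.074   2.567   5.042  -0.667  -5.618  32.858]
[212.8   211.986   0.608   0.077   4.457   5.028  -1.117  -6.626  33.325]
[224.8   223.91    0.602   0.082   4.424   3.508  -0.754  -5.595  33.792]
[236.8   235.835   0.598  
[... 281 characters left out ...]
2.216   0.592   0.114   8.303  -9.828  -7.848 -10.194  36.125]
[296.8   292.545   0.594   0.12    6.842 -12.158  -8.605 -10.981  36.592]
[308.8   301.957   0.596   0.125   6.148 -14.103  -8.712 -12.681  37.058]
[320.8   315.863   0.601   0.132   0.599 -19.226 -12.959 -14.215  37.525]
[332.8   332.331   0.609   0.138  -2.723 -18.669 -11.081 -15.27   37.992]
[344.8   343.055   0.615   0.14   -6.756 -17.734 -11.631 -14.995  38.458]
[356.8   353.585   0.622   0.142  -9.293 -12.934 -10.68  -11.814  38.925]
[368.8   365.004   0.629   0.142 -11.287  -8.92  -10.465  -9.871  39.392]
c -5.3880861646367455 amp 5.778203256410148
phi -83.03929787736242 q_down 263.03929787736246
circle [0.627 0.107 0.035]
```

```bash
cat >> h.py <<'E'
AX,K=0.627,0.0180
def tcp(q): return [AX+.035*np.sin(q),AY,AZ+.035*np.cos(q)-K]
def qof(p): return np.arctan2(p[0]-AX,p[2]+K-AZ)
def fit(A,T,W=1):
    M=np.c_[np.ones_like(A),np.sin(A),np.cos(A)];g=np.linalg.lstsq(M,T,rcond=None)[0]
    return g[0],np.hypot(g[1],g[2]),np.degrees(np.pi-np.arctan2(g[2],g[1]))%360,np.std(M@g-T)
def reang(L):
    a=np.unwrap(np.arctan2(L[:,2]-AX,L[:,4]+K-AZ));F=L[:,5:8]
    return a,F[:,0]*np.cos(a)-F[:,2]*np.sin(a),F[:,0]*np.sin(a)+F[:,2]*np.cos(a)
E
python3 - <<'E'
from h import *
import json
np.set_printoptions(precision=3,suppress=True)
L=np.load("fwd.npy");a,t,r=reang(L);print("fwd refit",fit(a,t))
F0=np.array(json.load(open("F0.json")))
q=np.radians(365);B=[]
for i in range(14):
    q-=np.radians(15); move_l(tcp(q),velocity=0.027)
    s=get_state();F=s["contact_force"]-F0
    B.append([q,0,*s["position"],*F,0,0,s["clock"],s["finger_gap"]])
    if np.linalg.norm(F)>70: print("BIG FORCE");break
B=np.array(B);np.save("rev.npy",B)
ab,tb,rb=reang(B);ab+=2*np.pi*np.round((B[0,0]-ab[0])/2/np.pi)
print("rev",fit(ab,tb))
a+=2*np.pi*np.round((L[0,0]-a[0])/2/np.pi)
for i in range(len(B)):
    print(np.round([np.degrees(B[i,0]),np.degrees(ab[i]),tb[i],rb[i],np.interp(ab[i],a,t),(tb[i]+np.interp(ab[i],a,t))/2,np.interp(ab[i],a,r),B[i,10]],2))
tt=(tb+np.interp(ab,a,t))/2
print("avg",fit(ab[1:],tt[1:]))
# joint fit: common sin/cos, +-c
A=np.r_[a,ab];S=np.r_[np.ones_like(a),-np.ones_like(ab)];M=np.c_[S,np.sin(A),np.cos(A)];g=np.linalg.lstsq(M,np.r_[t,tb],rcond=None)[0]
print("joint",g[0],np.hypot(g[1],g[2]),np.degrees(np.pi-np.arctan2(g[2],g[1]))%360)
E
```

```text
fwd refit (np.float64(-5.648438737802195), np.float64(6.192369248130269), np.float64(262.6533739690852), np.float64(0.7956348128800187))
rev (np.float64(6.062805149805715), np.float64(5.428785369997409), np.float64(248.52975520315493), np.float64(0.8385010871708161))
[350.   352.32   0.83 -20.2  -11.1   -5.14 -11.24  39.92]
[335.   340.15  -0.98 -19.39 -12.18  -6.58 -14.54  40.41]
[320.   329.38   0.35 -11.19 -11.75  -5.7  -14.78  40.9 ]
[305.   312.7    3.41   2.01 -13.12  -4.85 -13.63  41.39]
[290.   291.5    2.48   1.26  -8.91  -3.21 -10.84  41.88]
[275.   275.2    4.07   2.27  -6.94  -1.43  -8.86  42.38]
[260.   260.13   5.11   0.9   -4.8    0.16  -5.94  42.87]
[245.   245.41   5.63   0.34  -2.92   1.35  -6.28  43.36]
[230.   230.91   7.12  -1.5   -1.58   2.77  -5.76  43.85]
[215.   216.62   8.15  -4.24  -0.87   3.64  -6.35  44.34]
[200.   202.81   9.99  -6.23  -0.54   4.73  -5.72  44.83]
[185.   189.77  10.99  -9.85  -0.06   5.47  -4.18  45.32]
[170.   177.75  11.66 -10.07   0.61   6.13  -2.78  45.82]
[155.   166.68  11.74  -7.35   0.24   5.99  -0.27  46.31]
avg (np.float64(-0.22115932829401497), np.float64(6.063733673546099), np.float64(261.3485538227998), np.float64(0.2309467516479144))
joint -5.539231087711382 5.823773129806068 260.29939902414543
```

Run:
```python
from h import *
import json
F0=np.array(json.load(open("F0.json")))
from scipy.optimize import least_squares
L=np.load("fwd.npy");B=np.load("rev.npy")
for b in (np.zeros(3),np.array([.17,.26,0])):
    X=[]
    for D in(L,B):
        D=D.copy();D[:,5:8]+=F0-b;X.append(D)
    for lab,(l,bb) in {"all":(X[0],X[1]),"no slip":(X[0][:20],X[1][4:])}.items():
        a,t,r=reang(l);a2,t2,r2=reang(bb)
        A=np.r_[a,a2];S=np.r_[np.ones_like(a),-np.ones_like(a2)];M=np.c_[S,np.sin(A),np.cos(A)];y=np.r_[t,t2]
        g=np.linalg.lstsq(M,y,rcond=None)[0]
        # with centre-offset leak terms
        rr=np.r_[r,r2];N=np.c_[M,rr*np.cos(A)/.035,rr*np.sin(A)/.035];h=np.linalg.lstsq(N,y,rcond=None)[0]
        for k in(g,h): print(lab,k[0],np.hypot(k[1],k[2]),np.degrees(np.pi-np.arctan2(k[2],k[1]))%360,k[3:])
        print(" fwd only",fit(a,t)," rev only",fit(a2,t2))
```

```text
all -5.539231087711383 4.701281369509659 264.6799065898616 []
all -5.304743725314381 4.235941664830743 267.9276766714242 [ 0.00192398 -0.00209929]
 fwd only (np.float64(-5.648438737802193), np.float64(5.088031660925648), np.float64(267.22392912837034), np.float64(0.7956348128800188))  rev only (np.float64(6.062805149805714), np.float64(4.244893811541133), np.float64(250.14656445945099), np.float64(0.838501087170816))
no slip -5.224093906456697 4.511612542134015 267.3768409230973 []
no slip -4.883291915801583 4.06234068819886 269.5696243427226 [ 0.00425694 -0.00309276]
 fwd only (np.float64(-5.311395236727588), np.float64(4.5672348526648205), np.float64(270.4529790954116), np.float64(0.45856730815365737))  rev only (np.float64(7.366938322030512), np.float64(4.048120248596015), np.float64(226.10719861076115), np.float64(0.30698054817608866))
all -5.539231087711383 4.870574556293527 264.86532997357574 []
all -5.303427071348051 4.405777296661915 268.0434392947592 [ 0.00192497 -0.00215014]
 fwd only (np.float64(-5.648438737802196), np.float64(5.257838604448045), np.float64(267.31365185483264), np.float64(0.7956348128800188))  rev only (np.float64(6.0628051498057145), np.float64(4.405168121088033), np.float64(250.89751044473635), np.float64(0.8385010871708166))
no slip -5.224093906456697 4.681440873343488 267.47206405876034 []
no slip -4.882711163422666 4.222274217859979 269.5897702694776 [ 0.00433717 -0.00312313]
 fwd only (np.float64(-5.311395236727587), np.float64(4.737229730466584), np.float64(270.43672367833676), np.float64(0.4585673081536575))  rev only (np.float64(7.366938322030512), np.float64(4.172293830898921), np.float64(227.7259595664928), np.float64(0.3069805481760883))
```

Run:
```python
from h import *
import json
np.set_printoptions(precision=3,suppress=True)
def meas(seq):
    O=[]
    for d in seq:
        q=np.radians(d);move_l(tcp(q),velocity=0.027)
        Fs=[];
        for j in range(2):
            s=get_state();Fs.append(s["contact_force"])
            if j<1: sleep(0.03)
        O.append([q,0,*s["position"],*np.mean(Fs,0),0,0,s["clock"],s["finger_gap"]])
    return np.array(O)
U=meas([180,195,210,225,240,255,270,285,300,312]);V=meas([297,282,267,252,237,225])
np.save("f2.npy",U);np.save("r2.npy",V)
R_=[]
for n,D in(("f",U),("r",V)):
    a,t,r=reang(D);R_.append((a%(2*np.pi),t,r))
    for i in range(len(a)): print(n,np.round([np.degrees(D[i,0]),np.degrees(a[i])%360,t[i],r[i],D[i,10]],2))
F0=np.array(json.load(open("F0.json")))
def allfit(sets):
    A=np.concatenate([reang(d)[0] for s,d in sets]);t=np.concatenate([reang(d)[1] for s,d in sets]);S=np.concatenate([s*np.ones(len(d)) for s,d in sets])
    M=np.c_[S,np.sin(A),np.cos(A)];g=np.linalg.lstsq(M,t,rcond=None)[0];return g[0],np.hypot(g[1],g[2]),np.degrees(np.pi-np.arctan2(g[2],g[1]))%360,np.std(M@g-t)
L=np.load("fwd.npy");B=np.load("rev.npy")
for D in(L,B):D[:,5:8]+=F0
print("new",allfit([(1,U[2:]),(-1,V[1:])]));print("all",allfit([(1,L),(-1,B),(1,U[2:]),(-1,V[1:])]));print("all-noslip",allfit([(1,L[:20]),(-1,B[4:]),(1,U[2:]),(-1,V[1:])]))
```

```text
f [180.   180.39  -1.52  -0.34  47.05]
f [195.   195.8   -1.24   0.87  47.58]
f [210.   210.72  -1.11   0.35  48.1 ]
f [225.   225.74  -1.27   1.06  48.62]
f [240.   240.87  -1.57   1.24  49.15]
f [255.   255.72  -2.04   1.29  49.68]
f [270.   270.52  -4.64   1.    50.2 ]
f [285.   285.47  -6.87  -0.73  50.72]
f [300.   300.55  -8.03  -2.66  51.25]
f [312.   312.49  -9.1   -4.99  51.71]
r [297.   304.85   2.26   7.74  52.23]
r [282.   287.96   4.2    9.01  52.76]
r [267.   271.5    5.05   9.91  53.28]
r [252.   255.82   5.48   9.38  53.81]
r [237.   240.54   7.41   7.89  54.33]
r [225.   228.57   8.49   7.06  54.79]
new (np.float64(-4.942443306426576), np.float64(5.367531333957593), np.float64(271.20650588915197), np.float64(0.6710818806496749))
all (np.float64(-5.3658898389244705), np.float64(4.788410583435629), np.float64(267.96518384770474), np.float64(0.9322168784309184))
all-noslip (np.float64(-5.117498675124428), np.float64(4.632689377320663), np.float64(269.69670109248364), np.float64(0.6792909676153199))
```

Run:
```python
from h import *
np.set_printoptions(precision=4,suppress=True)
for d in(238,248,258,268): move_l(tcp(np.radians(d)),velocity=0.025)
for i in range(2):
    sleep(0.3);s=get_state();print(np.degrees(qof(s["position"]))%360,s["position"],s["contact_force"],s["finger_gap"],s["clock"])
f=grab_frame("side");cv2.imwrite("pics/s9.png",f["img"][:,:,::-1])
f=grab_frame("scene");cv2.imwrite("pics/c9.png",f["img"][:,:,::-1])
```

```text
269.72398027033273 [0.5919 0.0071 0.1068] [-5.3335  4.6834 -5.1279] 0.15897695484549615 56.7333
269.7056077156885 [0.5919 0.0071 0.1068] [-5.1347  4.9513 -6.0619] 0.16337072463747448 57.0333
```

View pics/s9.png

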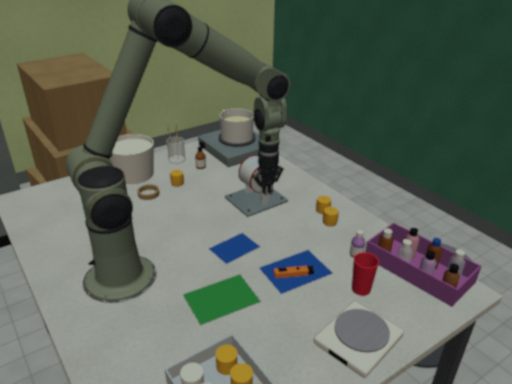

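View pics/c9.png

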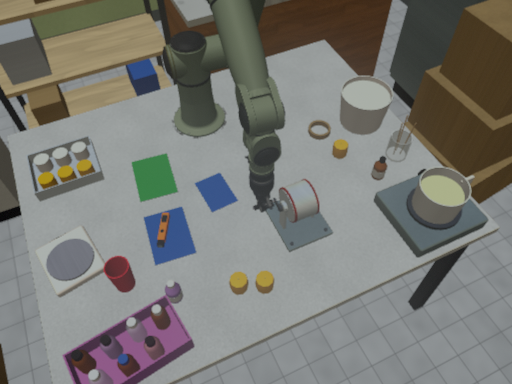

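The side view shows the thermometer on the mat at (293,271), the gripper still on the crank, and everything else where it stood. The push at the hold is about 5.6 N, close to the 5.4 N of pure drag, which agrees with the heavy side being straight down.

Run:
```python
from h import *
print(sign_off()); print(get_state()["clock"])
```

```text
the job is handed in; nothing more can be done
None
the job is handed in; nothing more can be done
```

I carried out the whole job in the order asked and handed it in at about 57 s of the 72 s; no verdict is reported.

- **Thermometer:** I pointed the lens at the mould's middle from about 142 mm (roughly 80 mm off the drum surface), with the aim 1–3 mm off by camera triangulation. It stayed steady for 2.4 s before I laid it back flat on the larger blue mat and let go. The last pictures show it there.
- **Heavy side:** I turned the crank one full turn forwards, then swept part of the way back and forth, and fitted the push. The fit gave a drag of about 5.3 N (5.4 N expected) and a ballast pull of about 4.7 N (4.6 N expected).
- **Final hold:** The gripper is still on the crank at q ≈ 269.7°, holding still. The push there is about 5.6 N, close to pure drag, which fits the heavy side being straight down.
- **Other things:** The candles, bottles, tumbler and tape roll look unmoved in the last pictures.

**Checks that disagreed:**
- **Heavy-side angle:** The fits ranged from about 260° to 271°. The lowest came from using a noisy zero-force reading, which I replaced, and the spread was about 265–271° afterwards. I aimed for 268°, so the remaining uncertainty is about ±5°.
- **Handle slip:** The handle seemed to slip slightly between the finger pads around q = 310–320°, so I also fitted without that stretch.

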